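# Find the nut that fits and clamp the casting mould

### The job

Clamp the two-part plaster mould on the sloping stand: try the two big butterfly nuts on the threaded stud to find the one that screws on, and screw it down clockwise until it presses the pressure bar down firmly (by about 4 mm), then let go. Leave the other nuts standing upright on the nut board or the bench, and take care not to tip the jug, plug or tin, shift the clay bowl or hit the stand and mould hard.

Things in the scene. Friction and masses are not known exactly. Their poses are not given: they have to be found in the camera images.
- nut_a_mid (a point): butterfly cap nut, cast aluminium, 90 mm tall, 0.2 kg: round hub 46 mm wide, 54 mm tall, open below, and on its closed top one upright fin 12 mm thick, 80 long, 36 tall. Stands fin up. This point: on its axis, 45 mm above the hub's rim, 9 mm below the fin's foot; z up, x along the fin. Thread lugs 8 mm above the rim, one in line with the fin. The two big nuts look alike; only one has the stud's thread
- nut_b_mid (a point): butterfly cap nut, cast aluminium, 90 mm tall, 0.2 kg: round hub 46 mm wide, 54 mm tall, open below, and on its closed top one upright fin 12 mm thick, 80 long, 36 tall. Stands fin up. This point: on its axis, 45 mm above the hub's rim, 9 mm below the fin's foot; z up, x along the fin. Thread lugs 8 mm above the rim, one in line with the fin. The two big nuts look alike; only one has the stud's thread
- nut_small_mid (a point): a smaller nut of the same pattern, 66 mm tall, hub 32 mm wide with an 18 mm mouth: plainly too small for the stud. This point: on its axis, half-way up (33 mm)
- stud_tip (a point): tip of the tapered nose of the fixed steel stud that the nut screws onto; core 19 mm wide. It leans 30 degrees from upright towards the stand's low edge. z points out along the stud, y is level and points to the bar's hinge, x up the slope. A nut slips on straight until its lugs rest on the thread. The right nut plays about 3 mm along the stud, and once screwed on stays put when let go
- stud_thread (a point): start of the stud's thread, on the axis 21 mm below the nose, axes as stud_tip. Right-hand, two starts, 28 mm over the crests, 24 mm of travel a turn (clockwise seen from the nose draws down 3.8 mm a radian). Mouths at its +x and -x: with the fin 0.95 rad (0.8 to 1.2) anticlockwise of the x axis the right nut drops till its point is 12 mm above the nose and bites when turned 0.5 rad clockwise
- stud_foot (a point): foot of the stud on the deck, 148 mm below the nose, axes as stud_tip. Turned clockwise from that 0.95 rad, the right nut presses the bar down 2 mm after about 2.4 rad and 4 mm after 3 rad. Set on at other angles it rides round on top of the thread to the next mouth. A nut with another thread stops 5 to 8 mm higher and jams when turned and cannot press the bar
- bar (a joint): pressure bar of dark steel, 44 mm wide, 12 mm thick, across the mould on a rubber pad; hinged at the end away from the stud, forked at the stud. Value in rad: 0 as it lies free, growing as the nut presses the fork down on the springy pad, 4 mm for each 0.016 rad (3 N for each mm, stop at 11 mm); it springs back if not held
- bar_fork (a point): centre of the bar's fork at the bar's upper face, on the stud's axis, 39 mm below the nose of the stud; the fork straddles the stud and the nut's rim bears on it
- stand: steel stand with a slatted deck sloping 30 degrees, 0.34 m wide and 0.25 m deep, low edge towards its own -x; origin on the bench under its centre. It carries the mould (170 mm wide, 150 mm along the slope, 90 mm thick) and is fixed
- nut_board: flat plywood board 260 x 320 mm and 12 mm thick on which the nuts stand; fixed; origin at the centre of its underside
- plug: plaster pour-hole plug, a cone 48 mm wide and 45 mm tall, standing on the nut board; not to be knocked over
- tin: small steel tin 52 mm wide and 50 mm tall standing on the nut board; not to be knocked over
- greenware: unfired grey clay bowl, 120 mm wide and 55 mm tall, standing on the bench; fragile, not to be moved
- jug: white plastic jug 90 mm wide, 110 mm tall, on the bench; not to be knocked over
Not all that is in view belongs to the job. What is shaped like the part that bears nut_b_mid but green is not meant.

How it is judged (in metres and radians):
At the end, for the whole second after the job is handed in: One nut sits on the stud (within 6 mm of its axis, nut point at most 6 mm above the nose, axes within 0.15 rad) and holds the bar down by 0.008 rad (2 mm) or more; the other two stand upright (0.2 rad) on the nut board or bench; all let go and at rest ((((x of nut_a_mid in the frame of stud_tip between -0.006 and 0.006 m and y of nut_a_mid in the frame of stud_tip between -0.006 and 0.006 m and z of nut_a_mid in the frame of stud_tip below 0.006 m and angle between the z axis of nut_a_mid and the z axis of stud_tip, either way round below 0.15 rad) and (angle between nut_b_mid's own z axis and vertical below 0.2 rad and height (world z) of nut_b_mid between 0.025 and 0.07 m) and (angle between nut_small_mid's own z axis and vertical below 0.2 rad and height (world z) of nut_small_mid between 0.025 and 0.07 m)) or ((x of nut_b_mid in the frame of stud_tip between -0.006 and 0.006 m and y of nut_b_mid in the frame of stud_tip between -0.006 and 0.006 m and z of nut_b_mid in the frame of stud_tip below 0.006 m and angle between the z axis of nut_b_mid and the z axis of stud_tip, either way round below 0.15 rad) and (angle between nut_a_mid's own z axis and vertical below 0.2 rad and height (world z) of nut_a_mid between 0.025 and 0.07 m) and (angle between nut_small_mid's own z axis and vertical below 0.2 rad and height (world z) of nut_small_mid between 0.025 and 0.07 m))) and value of joint bar above 0.008 rad and linear speed of each of nut_a, nut_b, nut_small below 0.02 m/s); the robot touches nothing.
It fails at once if the clay bowl is moved by more than 20 mm (distance of greenware from where it was at the start of the episode above 0.02 m).
It fails at once if the jug, plug or tin is tipped over (angle between any of jug, plug, tin's own z axis and vertical above 0.5 rad).
It fails at once if the robot hits the stand or the mould with more than 40 N (contact force between stand and the fingers above 40 N or contact force between stand and the arm above 40 N).
It also fails if it takes over 72 s, if anything falls off the work surface, if the arm or the gripper's body presses on something with over 40 N, if the wrist force passes 120 N, or if a joint passes its speed limit or range.

### The arm

A 6-joint arm with a two-finger parallel gripper is mounted at the origin on the work surface. World frame = base frame: x ahead of the robot, y to its left, z up, the work surface at z = 0. Lengths are in mm, angles in rad, forces in N, time in s.
With the tool pointing down it reaches from about 300 to 775 mm from the base axis. Payload 14.6 kg.
Tool frame: the origin (TCP) lies between the finger pads; the fingertips stand 25 mm ahead of it and the grasp point (between the pads) lies 6 mm ahead of it; z points along the fingers, x is the direction in which the jaws open and shut, and the axes are right-handed (so a half turn about z gives the same grasp; the last joint's range is limited). The gripper opens to 94 mm and grips with 3 to 60 N. Pads are 16 mm wide; open, the fingers measure 119 mm over their backs; the gripper's body (75 mm by 177 mm) begins 78 mm behind the grasp point.
Start: joints at [-1.174, 0.3, 1.521, -0, 1.321, -0.067], TCP at [246.034, -491.891, 230.446] pointing down, gripper open.
Joint ranges: [-3.03, 3.03], [-0.79, 2.21], [0.23, 2.52], [-1.04, 4.18], [0, 3.07], [-2.55, 2.55]. Speed limits (rad/s): [2.22, 2.22, 2.57, 3.14, 3.14, 3.14].

### API

Orientations are given as [roll, pitch, yaw] about the fixed x, y, z axes, in that order (R = Rz(yaw) Ry(pitch) Rx(roll)).
In Python, from cell import manip gives the robot as it stands.
- The arm moves only by the tool apply_moves, never from a script. Its argument "series" is a list of rows, each a list of 3 entries, a list of its own where there are three numbers: the shift along the world's x, y, z in cm, then the turn, a rotation vector about the world's x, y, z in rad, then the opening in per cent of the stroke, from 0 (shut) to 100 (fully open). A call has exactly 10 rows; each row is the pose to reach, as a shift and turn from the pose commanded when the call began; what a row does not reach only later rows make up. A row lasts 1/8 s, in which the tool goes at most 62.5 mm and 10.7 degrees, less where a joint would pass 70% of its speed; a pose out of reach is approached as far as the arm can. A call with a gripper value outside its range is refused whole. The fingers move at their own pace and stop on an object; "grip_force" is the grip in N (left out, the last holds). Time passes only in rows, so rows that repeat a pose let the fingers close, or fill a call up. It gives the time, the measured TCP pose, the force and the opening at its end, in the units of the state.
- manip.read_state(): the state, without advancing time (a new reading comes with each control period).
- manip.camera(name): name is "side" or "top"; returns (picture, depth): 480x640x3 uint8, red, green, blue; 480x640 float32, mm along the optical axis (not along the pixel's ray), 0 where there is no reading.
- manip.camera_info(name): a dict with "intrinsics" (3x3 intrinsics, pixels), "extrinsics" (4x4, takes a point from world to camera coordinates). Camera axes: x right, y down, z forward; pixel columns grow to the right and rows downward; lengths in mm; the calibration is good to about 2 mm. A picture is of the moment at which its call begins. camera_info takes no time and is no camera call.
- manip.sign_off(): hands the job in, once; it reports no verdict.
The state is a dict: "clock": time; "joints": joint angles; "qd": joint speeds; "effort": joint torques, N m; "eef_pos": TCP position; "eef_rot": TCP orientation; "wrist_force": force on the tool from outside, world axes, zero at the start; "moment": the same for the moment, N m; "finger_gap": finger opening in mm.
Only numpy, scipy, OpenCV 4.12 (cv2) and the standard library are available. Lean on these libraries where they do the work, as an engineer would, in place of code of your own. Each camera call takes 0.05 s, during which the arm holds its last target.

## Working session

There is one attempt and no reset: what is moved stays moved. The work goes in short steps, Python scripts to look and compute and a tool call to move; the robot and the scene stay as the last step left them, time stands still between calls to the robot, and variables do not carry over. Pictures are saved under pics/ and viewed, and the job is handed in when it is done.

Besides the shell and the picture viewer there is one more tool, called after "Request:" by a JSON object that holds its "method" and its "body", one argument or row to a line. apply_moves: Moves the arm, as the interface text tells. Its arguments: {"type":"object","properties":{"series":{"type":"array","items":{"type":"array"}},"grip_force":{"type":"number"}},"required":["series"]}

```bash
ls; mkdir -p pics; python3 - <<'E'
from cell import manip
import cv2,numpy as np
for n in("side","top"):
    p,d=manip.camera(n); cv2.imwrite(f"pics/{n}0.png",p[:,:,::-1]); np.save(f"{n}0.npy",d)
    i=manip.camera_info(n); print(n,i)
print(manip.read_state())
E
```

```text
pics
side {'intrinsics': array([[623.91446177,   0.        , 318.54720043],
       [  0.        , 623.91446177, 236.84432802],
       [  0.        ,   0.        ,   1.        ]]), 'extrinsics': array([[ 7.91268025e-01, -6.10961952e-01, -2.49079365e-02,
        -4.78816433e+02],
       [-3.71814303e-01, -4.48405907e-01, -8.12826099e-01,
         2.71903183e+02],
       [ 4.85436954e-01,  6.52424429e-01, -5.81973649e-01,
         1.26936022e+03],
       [ 0.00000000e+00,  0.00000000e+00,  0.00000000e+00,
         1.00000000e+00]])}
top {'intrinsics': array([[475.07828841,   0.        , 319.36860456],
       [  0.        , 475.07828841, 242.9207623 ],
       [  0.        ,   0.        ,   1.        ]]), 'extrinsics': array([[ 1.06866489e-02, -9.99887022e-01,  1.05706898e-02,
        -9.82105981e+01],
       [-9.93123209e-01, -1.18456978e-02, -1.16473047e-01,
         5.39690002e+02],
       [ 1.16585106e-01, -9.25329077e-03, -9.93137599e-01,
         1.24742912e+03],
       [ 0.00000000e+00,  0.00000000e+00,  0.00000000e+00,
         1.00000000e+00]])}
{'clock': 0.1, 'joints': array([-1.17358591e+00,  3.00383605e-01,  1.52149800e+00,  1.07379014e-05,
        1.32070008e+00, -6.66024529e-02]), 'qd': array([ 1.58119145e-03, -1.98160940e-03, -2.04687172e-03, -1.36109237e-05,
       -1.42731597e-03, -1.27906917e-03]), 'effort': array([ 2.59676643e-03, -5.32646298e+01, -3.53283262e+01,  7.09166424e-02,
        2.34691927e-02, -7.84685699e-05]), 'eef_pos': array([ 245.96891558, -491.70839   ,  229.96945857]), 'eef_rot': array([-3.14151645e+00,  9.86146206e-04, -1.10698609e+00]), 'wrist_force': array([-0.3569385 , -0.07186787,  0.21440436]), 'moment': array([ 0.03132602, -0.06475538,  0.01489168]), 'finger_gap': 94.23605835928977}
```

View pics/side0.png

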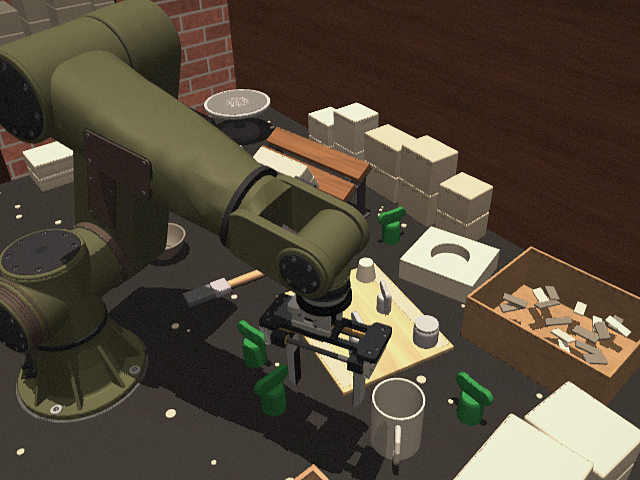

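View pics/top0.png

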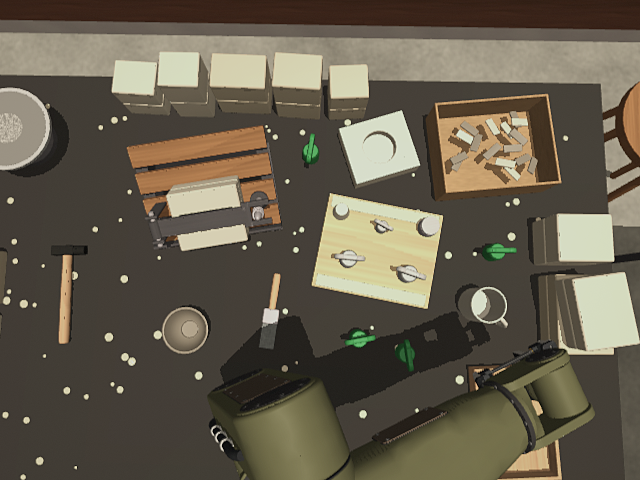

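```bash
python3 - <<'E'
import cv2
t=cv2.imread("pics/top0.png"); 
cv2.imwrite("pics/t0a.png",cv2.resize(t[110:260,110:300],None,fx=4,fy=4,interpolation=cv2.INTER_CUBIC))
cv2.imwrite("pics/t0b.png",cv2.resize(t[185:315,300:450],None,fx=4.5,fy=4.5,interpolation=cv2.INTER_CUBIC))
E
```

```text
(no output)
```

View pics/t0a.png

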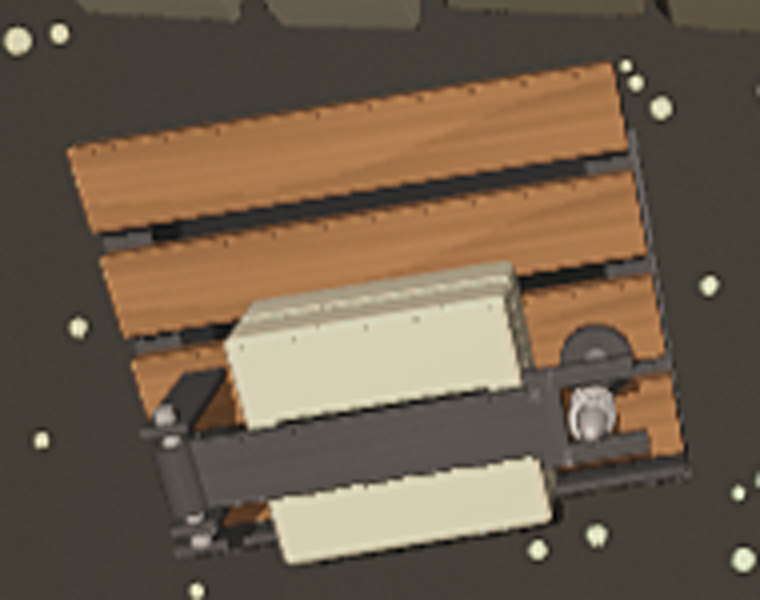

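View pics/t0b.png

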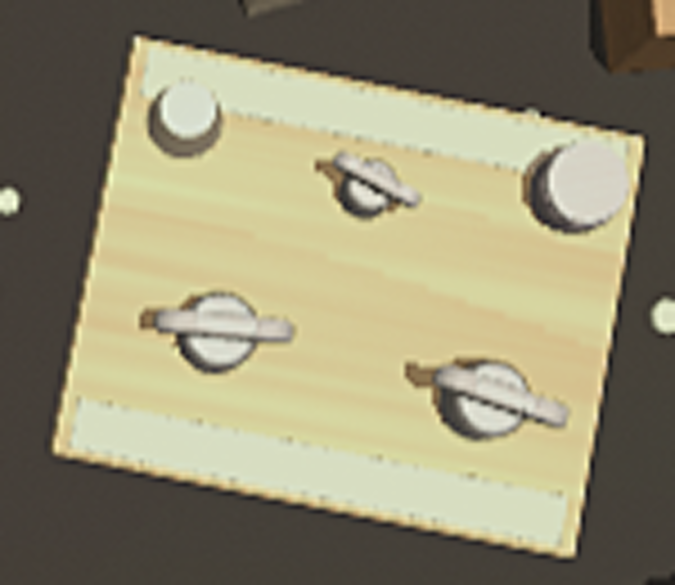

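```bash
cat > h.py <<'E'
import numpy as np,cv2
from cell import manip
def cloud(n,d):
    i=manip.camera_info(n);K=i["intrinsics"];T=np.linalg.inv(i["extrinsics"])
    v,u=np.mgrid[0:480,0:640]
    P=np.stack([(u-K[0,2])/K[0,0]*d,(v-K[1,2])/K[1,1]*d,d],-1)
    W=P@T[:3,:3].T+T[:3,3]; W[d==0]=np.nan
    return W
def proj(n,p):
    i=manip.camera_info(n);K=i["intrinsics"];E=i["extrinsics"]
    q=(np.atleast_2d(p)@E[:3,:3].T+E[:3,3])@K.T
    return q[:,:2]/q[:,2:]
def ray(n,uv,z):
    i=manip.camera_info(n);K=i["intrinsics"];E=i["extrinsics"]
    R=E[:3,:3];c=-R.T@E[:3,3]; r=R.T@np.linalg.inv(K)@np.array([*uv,1.])
    return c+r*(z-c[2])/r[2]
E
python3 - <<'E'
from h import *
d=np.load("top0.npy");W=cloud("top",d)
img=cv2.imread("pics/top0.png")
def rep(u0,u1,v0,v1,z0,z1,nm):
    m=np.zeros((480,640),bool);m[v0:v1,u0:u1]=1
    m&=(W[...,2]>z0)&(W[...,2]<z1)
    p=W[m];c,(w,h),a=cv2.minAreaRect(p[:,:2].astype(np.float32))
    pc=p-p.mean(0);e,V=np.linalg.eigh(pc[:,:2].T@pc[:,:2]); ax=V[:,1]
    print(nm,len(p),p.mean(0).round(1),np.round([c[0],c[1],w,h],1),"fin yaw",np.arctan2(ax[1],ax[0]).round(3))
rep(325,370,245,275,96,110,"L")
rep(385,435,255,290,96,110,"R")
rep(365,400,215,240,70,90,"S")
rep(325,370,245,275,58,72,"Lhub");rep(385,435,255,290,58,72,"Rhub")
rep(325,355,195,225,45,70,"plug");rep(410,445,205,240,50,75,"tin")
rep(160,210,305,355,30,70,"bowl");rep(460,510,280,325,100,120,"jug")
rep(315,440,190,305,5,16,"board")
# fin end rays
f=lambda x,y:(x/4.5+300-.4,y/4.5+185-.4)
for nm,a,b in(("L",(160,321),(293,331)),("R",(440,376),(567,416))):
    A=ray("top",f(*a),102);B=ray("top",f(*b),102);print(nm,A.round(1),B.round(1),((A+B)/2).round(1),np.linalg.norm(A-B),np.arctan2(*(A-B)[1::-1]))
# deck plane
m=np.zeros((480,640),bool);m[125:205,130:270]=1
b=img.astype(int);m&=(b[...,2]>110)&(b[...,0]<100)&(b[...,2]-b[...,0]>50)
p=W[m];p=p[np.isfinite(p).all(1)]
c=np.median(p,0)
for _ in range(5):
    U,S,V=np.linalg.svd(p-p.mean(0),full_matrices=False);n=V[2]*np.sign(V[2][2]);r=(p-p.mean(0))@n;p=p[abs(r)<max(3,2*r.std())]
print("deck",len(p),p.mean(0),n,np.degrees(np.arccos(n[2])),r.std())
# stud region points
for v in range(200,226,1):
    print(v,[tuple(W[v,u].round(0).astype(int)) for u in range(248,272,3)])
E
```

```text
L 133 [ 499.3 -167.8  101. ] [ 499.7 -168.7   74.8   12.1] fin yaw 1.476
R 133 [ 461.3 -326.   100.8] [ 461.5 -326.3   74.7   12.2] fin yaw 1.24
S 77 [ 587.7 -258.7   76.3] [ 587.6 -259.3   53.7    9.2] fin yaw 1.074
Lhub 133 [ 496.9 -168.4   65.8] [ 499.6 -168.7   39.3   44.9] fin yaw 3.03
Rhub 133 [ 459.2 -325.1   65.2] [ 461.  -325.9   42.1   44.2] fin yaw 2.821
plug 150 [ 629.7 -149.1   56.5] [ 631.  -149.    35.4   34.4] fin yaw -3.024
tin 293 [ 588.3 -383.    62.1] [ 589.1 -384.4   49.2   47.8] fin yaw 1.836
bowl 795 [306.1 262.9  46.8] [309.1 253.9 114.8 117.7] fin yaw -2.928
jug 269 [ 382.  -517.2  108.8] [ 381.8 -515.5   86.9   90.3] fin yaw 1.533
board 8387 [ 523.8 -248.2   12.3] [ 536.8 -251.9  315.6  343.3] fin yaw 1.337
L [ 499.8 -131.9  102. ] [ 495.  -206.9  102. ] [ 497.4 -169.4  102. ] 75.22896319678907 1.5071162153125273
R [ 470.5 -289.8  102. ] [ 448.9 -361.1  102. ] [ 459.7 -325.4  102. ] 74.55173725627269 1.275572820482325
deck 5303 [732.62526092 205.39137761 133.36617399] [-0.49309796 -0.08763307  0.86554887] 30.054561489919834 1.8978356847863596
200 [(np.int64(
[... 9043 characters left out ...]
np.int64(571), np.int64(69), np.int64(155)), (np.int64(571), np.int64(61), np.int64(158)), (np.int64(571), np.int64(54), np.int64(155)), (np.int64(590), np.int64(61), np.int64(34)), (np.int64(590), np.int64(52), np.int64(36)), (np.int64(591), np.int64(45), np.int64(32))]
225 [(np.int64(569), np.int64(84), np.int64(152)), (np.int64(568), np.int64(76), np.int64(156)), (np.int64(570), np.int64(70), np.int64(147)), (np.int64(586), np.int64(76), np.int64(39)), (np.int64(587), np.int64(68), np.int64(36)), (np.int64(587), np.int64(60), np.int64(35)), (np.int64(588), np.int64(52), np.int64(34)), (np.int64(586), np.int64(43), np.int64(43))]<stdin>:31: RuntimeWarning: invalid value encountered in cast
```

```bash
cat > stud.py <<'E'
from h import *
from scipy.optimize import least_squares
yaw=0.176
def frame(yaw,t=np.pi/6):
    x=np.array([np.cos(t)*np.cos(yaw),np.cos(t)*np.sin(yaw),np.sin(t)]);y=np.array([-np.sin(yaw),np.cos(yaw),0]);return np.stack([x,y,np.cross(x,y)],1)
E
python3 - <<'E'
from stud import *
d=np.load("top0.npy");W=cloud("top",d)
# edge yaw from deck top edge and right edge pixels crop/4+(110,110)
f=lambda x,y:np.array((x/4+110-.4,y/4+110-.4))
# deck plane
n=np.array([-0.49309796,-0.08763307,0.86554887]);c=np.array([732.6,205.4,133.4])
def onp(uv):
    i=manip.camera_info("top");K=i["intrinsics"];E=i["extrinsics"];R=E[:3,:3];o=-R.T@E[:3,3];r=R.T@np.linalg.inv(K)@np.array([*uv,1.])
    return o+r*(n@(c-o))/(n@r)
A=onp(f(69,150));B=onp(f(612,62));print(A,B,np.linalg.norm(A-B),"yaw",np.arctan2(*(B-A)[1::-1])+np.pi/2)
A2=onp(f(101,255));B2=onp(f(634,175));print("yaw2",np.arctan2(*(B2-A2)[1::-1])+np.pi/2)
# stud points
F=frame(yaw)
m=np.zeros((480,640),bool);m[200:222,250:268]=1
m&=np.isfinite(W[...,2])
p=W[m];l=(p-[580,56,203])@F
k=(abs(l[:,0])<18)&(abs(l[:,1])<20)&(l[:,2]>-45)
q=l[k];o=np.argsort(-q[:,2]);print(len(q));print(q[o].round(1)[:140].tolist())
E
```

```text
[756.6489979  384.95502451 165.27973642] [817.26498049  52.9488995  166.1981148 ] 337.4954930149559 yaw 0.18058589807629222
yaw2 0.16899574366665848
152
[[-4.4, -1.3, 2.1], [-2.2, -1.7, 1.5], [-4.8, 1.2, -0.0], [0.1, 0.2, -0.1], [-0.8, -4.3, -0.3], [-2.5, 0.7, -0.5], [2.3, -0.2, -0.9], [-0.0, 2.7, -1.6], [1.6, -2.4, -1.7], [-0.9, -1.9, -1.8], [-3.8, -3.7, -2.0], [-2.7, 3.2, -2.1], [2.0, 2.3, -2.9], [-5.5, 3.8, -3.1], [2.2, 4.7, -3.4], [-0.3, 5.1, -3.5], [0.4, -4.5, -4.1], [-2.5, -6.3, -4.1], [2.7, -4.9, -4.5], [-0.4, -6.6, -5.3], [-3.4, 5.8, -5.4], [3.4, 2.2, -6.0], [2.9, -0.1, -6.1], [4.8, -2.9, -6.5], [5.1, -0.5, -6.7], [4.2, -5.1, -7.0], [2.0, -2.3, -7.6], [-8.4, -2.7, -8.2], [-6.4, -5.5, -8.2], [4.6, 2.0, -9.4], [2.8, 7.1, -9.9], [2.4, 4.9, -10.0], [0.4, -6.7, -10.1], [0.2, 7.7, -10.4], [5.5, -5.3, -10.6], [6.0, -0.6, -11.5], [5.5, -2.9, -11.6], [2.3, -7.0, -11.7], [4.2, 4.5, -11.7], [-3.2, -8.4, -12.0], [-3.0, 8.4, -12.5], [-1.0, -8.8, -12.9], [7.2, -0.7, -15.0], [3.1, -9.5, -15.3], [-13.1, 0.8, -15.3], [3.3, 7.2, -15.6], [3.3, -7.1, -15.9], [4.6, 2.3, -16.9], [6.2, -2.8, -17.0]
[... 1172 characters left out ...]
, -33.4], [7.3, -7.4, -33.5], [-1.5, 18.6, -34.4], [3.6, -11.6, -34.8], [17.8, -16.7, -35.5], [17.6, -2.1, -36.0], [3.0, 17.8, -36.0], [-17.8, 19.4, -36.7], [-7.7, 17.4, -36.7], [12.4, -1.0, -36.8], [-15.3, 18.9, -36.8], [6.4, -4.8, -37.2], [-0.2, -13.3, -37.2], [8.9, -5.2, -37.4], [6.8, -2.4, -37.4], [-2.8, -12.8, -37.4], [-7.7, 19.9, -37.8], [17.5, -14.1, -37.8], [16.9, 12.7, -38.0], [17.2, 15.0, -38.1], [-5.3, 19.5, -38.3], [-0.4, 18.5, -38.5], [-11.0, 18.2, -39.0], [17.8, 5.3, -39.1], [17.0, 0.6, -39.1], [16.2, -18.7, -39.3], [5.5, 10.1, -39.9], [10.0, 6.8, -40.0], [6.6, 17.2, -40.2], [4.1, 17.7, -40.3], [10.0, -7.8, -40.4], [-14.0, 18.9, -40.5], [-17.5, 17.1, -41.8], [0.2, 13.7, -42.1]]
```

Request:
{"method": "apply_moves", "body": {
  "series": [
    [[3.2,4.0,0],[0,0,0.128],100],
    [[6.3,8.1,0],[0,0,0.257],100],
    [[9.5,12.1,-0.5],[0,0,0.385],100],
    [[12.6,16.1,-1],[0,0,0.513],100],
    [[15.8,20.2,-2],[0,0,0.642],100],
    [[19,24.2,-3],[0,0,0.77],60],
    [[22.1,28.3,-4],[0,0,0.9],60],
    [[25.3,32.3,-5],[0,0,1.027],60],
    [[25.3,32.3,-5],[0,0,1.027],60],
    [[25.3,32.3,-5],[0,0,1.027],60]
  ],
  "grip_force": 45
}}

```text
clock: 1.35
eef_pos: [498.7, -169.2, 180.3]
eef_rot: [3.142, 0.0, -0.081]
wrist_force: [-0.3, 0.3, -0.2]
finger_gap: 56.6
```

```bash
python3 - <<'E'
from h import *
for n in("side","top"):
    p,d=manip.camera(n); cv2.imwrite(f"pics/{n}1.png",p[:,:,::-1]); np.save(f"{n}1.npy",d)
s=manip.read_state();print(s["clock"],s["eef_pos"],s["eef_rot"],s["joints"],s["finger_gap"])
E
```

```text
1.45 [ 498.5714257  -169.80778736  180.67508819] [ 3.14138918e+00 -2.02597229e-04 -8.20364897e-02] [-3.97750997e-01  2.95015142e-01  1.64779108e+00 -1.40112787e-04
  1.19853068e+00 -3.15663540e-01] 56.502277176641265
```

View pics/side1.png

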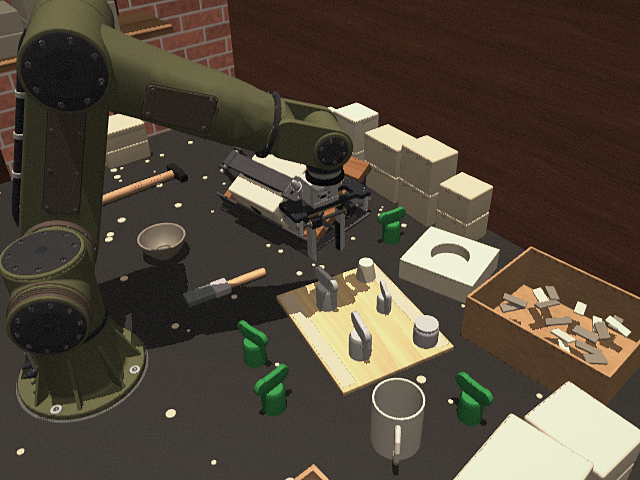

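View pics/top1.png

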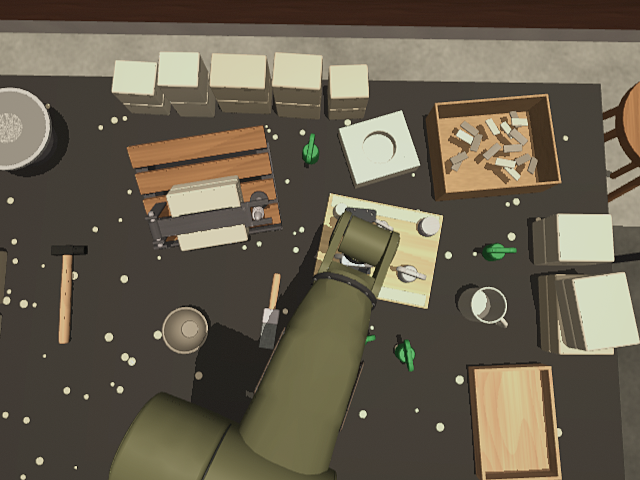

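```bash
python3 - <<'E'
from h import *
im=cv2.imread("pics/side1.png")
cv2.imwrite("pics/s1a.png",cv2.resize(im[255:365,270:450],None,fx=4.4,fy=4.4,interpolation=cv2.INTER_CUBIC))
W=cloud("side",np.load("side1.npy"))
for nm,(u0,u1,v0,v1) in(("L",(310,342,260,312)),("R",(345,375,308,362))):
    p=W[v0:v1,u0:u1].reshape(-1,3);p=p[np.isfinite(p).all(1)]
    for z0,z1 in((72,106),(20,62)):
        q=p[(p[:,2]>z0)&(p[:,2]<z1)];print(nm,z0,len(q),q.mean(0).round(1),q[:,2].max(),cv2.minAreaRect(q[:,:2].astype(np.float32)))
    # project model corners
for c,y in(((499,-169),1.49),((460.5,-325.8),1.26)):
    a=np.array([np.cos(y),np.sin(y)])
    print(proj("side",[[c[0]+s*38*a[0],c[1]+s*38*a[1],z] for s in(1,-1) for z in(102,66)]).round(1).tolist())
E
```

```text
L 72 314 [ 494.2 -172.8   92.2] 105.35525383679828 ((496.787353515625, -169.37913513183594), (77.64594268798828, 14.487678527832031), 86.28475189208984)
L 20 298 [ 487.6 -181.3   41.1] 61.87114980516276 ((488.93328857421875, -177.0904083251953), (24.791234970092773, 45.11005783081055), 43.4365119934082)
R 72 331 [ 455.1 -331.    93.5] 105.65635291497551 ((458.3432312011719, -327.58306884765625), (77.57176208496094, 13.932130813598633), 71.07720947265625)
R 20 348 [ 448.4 -338.3   41.9] 61.99904183732167 ((452.0999755859375, -319.5984802246094), (39.97211456298828, 64.4701156616211), 16.636648178100586)
[[316.7, 264.7], [317.2, 277.4], [336.3, 283.0], [336.4, 295.9]]
[[353.1, 308.4], [352.9, 321.6], [368.3, 333.4], [367.9, 346.8]]
```

View pics/s1a.png

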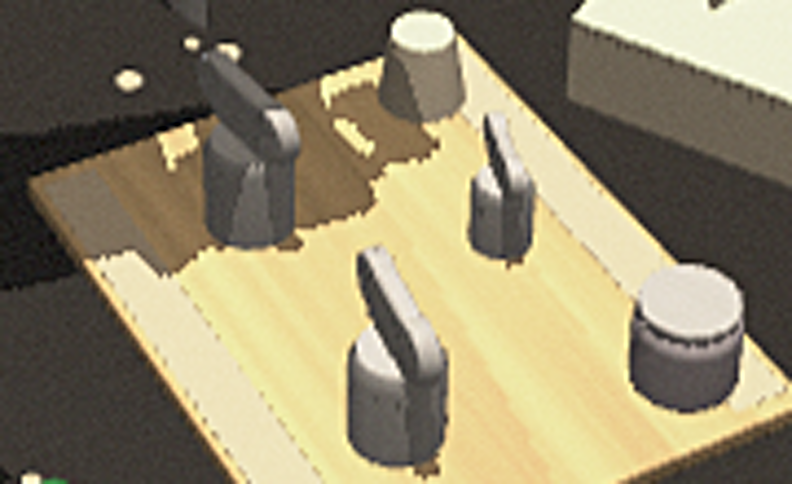

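Request:
{"method": "apply_moves", "body": {
  "series": [
    [[0,0,-1.5],[0,0,0],60],
    [[0,0,-3.0],[0,0,0],60],
    [[0,0,-4.5],[0,0,0],60],
    [[0,0,-6],[0,0,0],60],
    [[0,0,-7.5],[0,0,0],60],
    [[0,0,-8.6],[0,0,0],60],
    [[0,0,-8.6],[0,0,0],60],
    [[0,0,-8.6],[0,0,0],0],
    [[0,0,-8.6],[0,0,0],0],
    [[0,0,-8.6],[0,0,0],0]
  ],
  "grip_force": 45
}}

```text
clock: 2.7
eef_pos: [499.2, -168.9, 94.8]
eef_rot: [3.141, -0.001, -0.08]
wrist_force: [0.3, -1.0, 0.4]
finger_gap: 30.1
```

```bash
python3 - <<'E'
from h import *
n="side"
p,d=manip.camera(n); cv2.imwrite(f"pics/{n}2.png",cv2.resize(p[200:350,220:420,::-1],None,fx=4,fy=4)); np.save(f"{n}2.npy",d)
s=manip.read_state();print(s["clock"],s["eef_pos"],s["eef_rot"],s["joints"],s["finger_gap"],s["wrist_force"])
E
```

```text
2.75 [ 499.12981708 -168.92098903   94.70718877] [ 3.14145720e+00 -4.27503879e-04 -7.99676653e-02] [-3.95846989e-01  4.04545872e-01  1.72194433e+00  4.77005588e-06
  1.01465402e+00 -3.15881812e-01] 25.620423366630476 [-0.16502254  0.15364278  0.82151572]
```

View pics/side2.png

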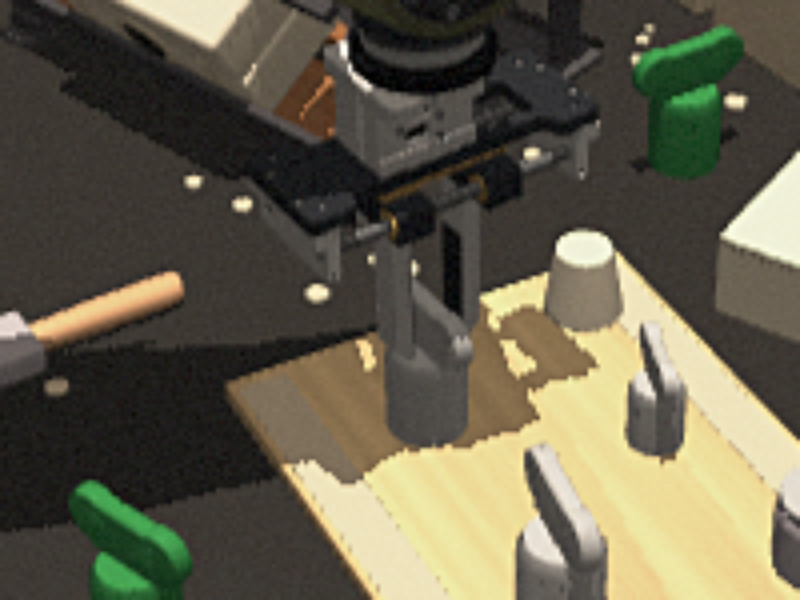

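Fingers straddle the left nut's fin at crop (430,310). I finish closing, then lift.

Request:
{"method": "apply_moves", "body": {
  "series": [
    [[0,0,0],[0,0,0],0],
    [[0,0,0],[0,0,0],0],
    [[0,0,0],[0,0,0],0],
    [[0,0,0],[0,0,0],0],
    [[0,0,0.5],[0,0,0],0],
    [[0,0,2],[0,0,0],0],
    [[0,0,5],[0,0,0],0],
    [[0,0,9],[0,0,0],0],
    [[0,0,14],[0,0,0],0],
    [[0,0,18],[0,0,0],0]
  ],
  "grip_force": 45
}}

```text
clock: 4.0
eef_pos: [498.9, -168.8, 277.8]
eef_rot: [3.141, -0.002, -0.08]
wrist_force: [-0.0, 0.4, -3.3]
finger_gap: 11.8
```

```bash
python3 - <<'E'
from h import *
n="side"
p,d=manip.camera(n); cv2.imwrite(f"pics/{n}3.png",p[:,:,::-1]); np.save(f"{n}3.npy",d)
s=manip.read_state();print(s["clock"],s["eef_pos"],s["eef_rot"],s["joints"],s["finger_gap"],s["wrist_force"])
E
```

```text
4.05 [ 499.99934214 -169.26996368  282.87610261] [ 3.13879248 -0.00864948 -0.07995141] [-3.95831669e-01  2.09185656e-01  1.51238381e+00  2.56458862e-05
  1.41093178e+00 -3.15872119e-01] 11.731174917299397 [-0.09097597 -0.01287999  3.3567898 ]
```

View pics/side3.png

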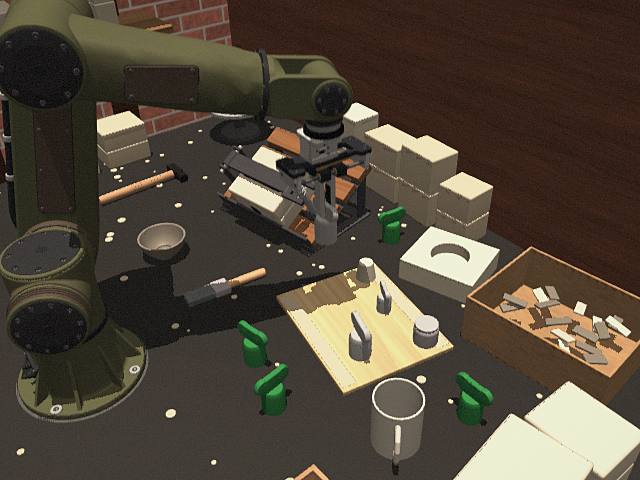

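```bash
cat > plan.py <<'E'
from stud import *
from scipy.spatial.transform import Rotation as Ro
def target(theta,d,tip=(578.5,55.5,202.1),yaw=0.175,L=37.45):
    F=frame(yaw);x=np.cos(theta)*F[:,0]+np.sin(theta)*F[:,1];z=-F[:,2]
    R=np.stack([x,np.cross(z,x),z],1)
    return np.array(tip)+F[:,2]*(d+L),R
E
python3 - <<'E'
from plan import *
P,R=target(-0.62,70)
s=manip.read_state();print(s["eef_pos"])
Rc=Ro.from_euler("xyz",[np.pi,0,-1.107+1.027]).as_matrix()
rv=Ro.from_matrix(R@Rc.T).as_rotvec();print(P,P-[499.034,-168.891,274.446],rv,np.linalg.norm(rv))
i=manip.camera_info("side")["extrinsics"];print(-i[:3,:3].T@i[:3,3])
E
```

```text
[ 499.99934214 -169.26996368  282.87610261]
[525.5955667   46.14604031 295.15442964] [ 26.5615667  215.03704031  20.70842964] [ 0.18422678 -0.49317662 -0.35658604] 0.6358587033512205
[-136.2247336  -998.77724668  947.81787434]
```

Request:
{"method": "apply_moves", "body": {
  "series": [
    [[0.3,2.4,0.5],[0.02,-0.06,-0.04],0],
    [[0.6,4.8,1],[0.04,-0.11,-0.08],0],
    [[0.9,7.2,1.5],[0.06,-0.16,-0.12],0],
    [[1.2,9.6,2],[0.08,-0.22,-0.16],0],
    [[1.5,12,2.1],[0.1,-0.28,-0.2],0],
    [[1.8,14.4,2.1],[0.125,-0.34,-0.24],0],
    [[2.1,16.8,2.1],[0.145,-0.39,-0.28],0],
    [[2.4,19.2,2.1],[0.165,-0.44,-0.32],0],
    [[2.66,21.5,2.07],[0.184,-0.493,-0.357],0],
    [[2.66,21.5,2.07],[0.184,-0.493,-0.357],0]
  ]
}}

```text
clock: 5.3
eef_pos: [525.0, 47.2, 295.6]
eef_rot: [-2.818, -0.419, -0.513]
wrist_force: [-0.2, 0.7, -2.4]
finger_gap: 11.9
```

```bash
python3 - <<'E'
from h import *
for n in("side","top"):
    p,d=manip.camera(n); cv2.imwrite(f"pics/{n}4.png",p[:,:,::-1]); np.save(f"{n}4.npy",d)
    if n=="side": cv2.imwrite("pics/s4a.png",cv2.resize(p[110:260,210:400,::-1],None,fx=4,fy=4,interpolation=cv2.INTER_CUBIC))
    else: cv2.imwrite("pics/t4a.png",cv2.resize(p[140:290,180:370,::-1],None,fx=4,fy=4,interpolation=cv2.INTER_CUBIC))
s=manip.read_state();print(s["clock"],s["eef_pos"],s["eef_rot"],s["joints"],s["finger_gap"],s["wrist_force"])
E
```

```text
5.4 [525.47616277  45.89084874 295.72472043] [-2.8188804  -0.41890747 -0.51324968] [-0.02979747 -0.05772775  1.8452167   0.13610058  0.84489498  0.35034795] 12.032093076471448 [-0.2209478   0.84143527 -3.3020983 ]
```

View pics/s4a.png

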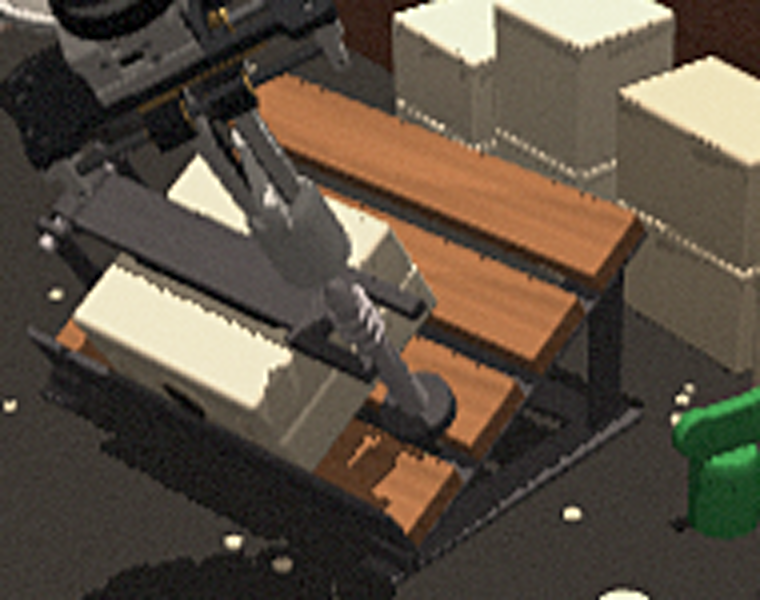

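View pics/t4a.png

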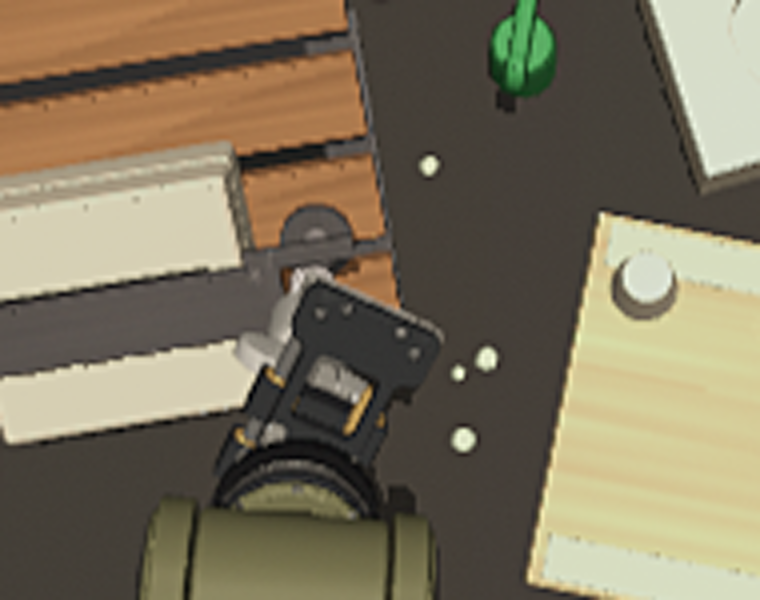

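```bash
python3 - <<'E'
from plan import *
F=frame(.175);tip=np.array([578.5,55.5,202.1])
im=cv2.imread("pics/side4.png");s=6;o=(260,140)
c=cv2.resize(im[o[1]:240,o[0]:380],None,fx=s,fy=s,interpolation=cv2.INTER_CUBIC)
def pt(p,col):
    u=(proj("side",p)[0]-o+.5)*s;cv2.circle(c,tuple(int(v) for v in u),3,col,-1)
def ring(cen,r,col):
    a=np.linspace(0,6.3,60);P=cen+r*(np.cos(a)[:,None]*F[:,0]+np.sin(a)[:,None]*F[:,1])
    cv2.polylines(c,[((proj("side",P)-o+.5)*s).astype(int)],False,col,1)
for l in(0,-21,-39,-60,-148): pt(tip+F[:,2]*l,(0,0,255))
ring(tip-60*F[:,2],9.5,(255,0,0));ring(tip-100*F[:,2],9.5,(255,0,0));ring(tip-25*F[:,2],14,(255,255,0))
st=manip.read_state();R=Ro.from_euler("xyz",st["eef_rot"]).as_matrix()
P=st["eef_pos"]; F=np.stack([R[:,0],-R[:,1],-R[:,2]],1)
ring(P+R[:,2]*(37.45+45),23,(0,255,0));ring(P+R[:,2]*(37.45-9),23,(0,255,0));pt(P+R[:,2]*(82.5),(0,255,0))
print(R[:,2],P)
cv2.imwrite("pics/s4b.png",c)
E
```

```text
[ 0.4917797   0.08686279 -0.86637612] [525.47616277  45.89084874 295.72472043]
```

View pics/s4b.png

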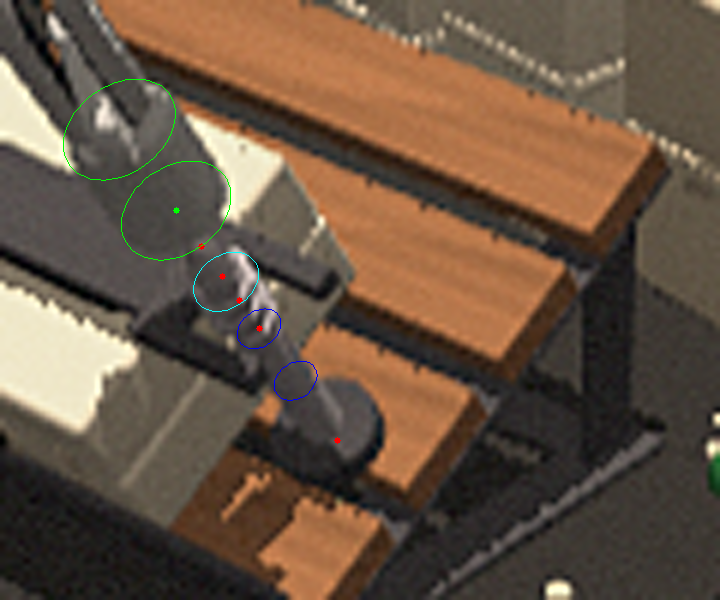

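```bash
python3 - <<'E'
from plan import *
F=frame(.175);tip=np.array([578.5,55.5,202.1])
im=cv2.imread("pics/side4.png");s=10;o=(270,150)
c=cv2.resize(im[o[1]:210,o[0]:335],None,fx=s,fy=s,interpolation=cv2.INTER_CUBIC)
c=np.clip((c/160.)**.6*255,0,255).astype(np.uint8);b=c.copy()
def edges(base,L0,L1,r,F,col):
    # silhouette lines
    E=manip.camera_info("side")["extrinsics"];cam=-E[:3,:3].T@E[:3,3]
    v=base-cam;w=np.cross(F[:,2],v);w/=np.linalg.norm(w)
    for sg in(1,-1,0):
        P=np.array([base+F[:,2]*L+sg*r*w for L in(L0,L1)]);q=((proj("side",P)-o+.5)*s).astype(int);cv2.line(c,tuple(q[0].tolist()),tuple(q[1].tolist()),col,1)
edges(tip,-140,-55,9.5,F,(255,0,0))
st=manip.read_state();R=Ro.from_euler("xyz",st["eef_rot"]).as_matrix();P=st["eef_pos"];G=np.stack([R[:,0],-R[:,1],-R[:,2]],1)
edges(P,-82.5,-28.5,23,G,(0,255,0))
cv2.imwrite("pics/s4c.png",np.hstack([b[:, :],])); cv2.imwrite("pics/s4d.png",c)
E
```

```text
(no output)
```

View pics/s4c.png

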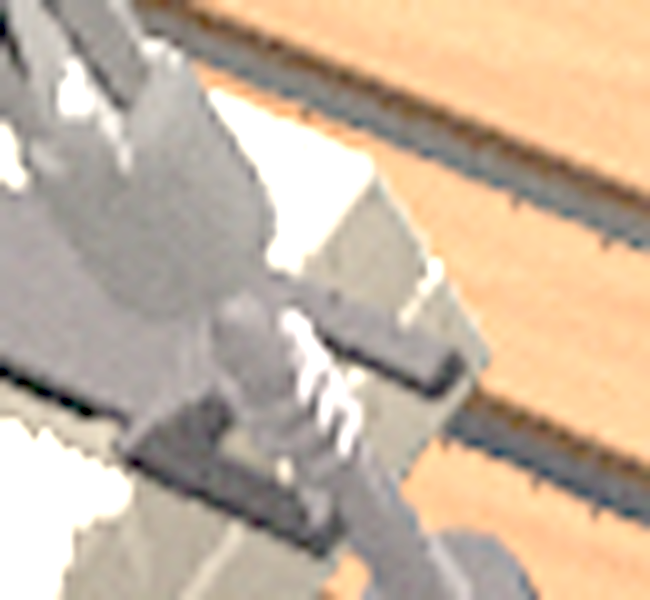

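View pics/s4d.png

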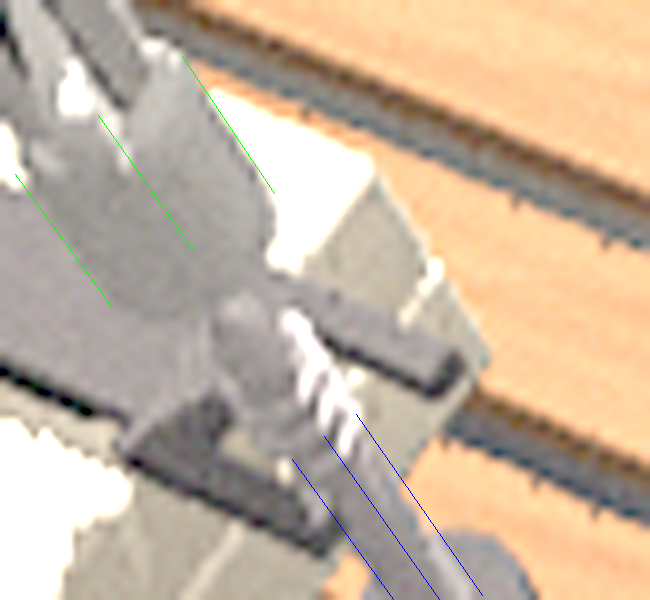

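Request:
{"method": "apply_moves", "body": {
  "series": [
    [[0.39,0.07,-0.69],[0,0,0],0],
    [[0.79,0.14,-1.39],[0,0,0],0],
    [[1.08,0.19,-1.9],[0,0,0],0],
    [[1.28,0.23,-2.25],[0,0,0],0],
    [[1.48,0.26,-2.6],[0,0,0],0],
    [[1.67,0.3,-2.94],[0,0,0],0],
    [[1.87,0.33,-3.29],[0,0,0],0],
    [[2.07,0.37,-3.64],[0,0,0],0],
    [[2.22,0.39,-3.9],[0,0,0],0],
    [[2.36,0.42,-4.16],[0,0,0],0]
  ]
}}

```text
clock: 6.65
eef_pos: [549.2, 50.3, 253.3]
eef_rot: [-2.818, -0.419, -0.515]
wrist_force: [-1.2, 1.1, -2.5]
finger_gap: 11.6
```

```bash
cat > st.py <<'E'
from plan import *
s=manip.read_state();R=Ro.from_euler("xyz",s["eef_rot"]).as_matrix();F=frame(.175)
tip=np.array([578.5,55.5,202.1])
l=(s["eef_pos"]-tip)@F
print("t",s["clock"],"d",round(l[2]-37.45,2),"lat",l[:2].round(2),"theta",round(np.arctan2(R[:,0]@F[:,1],R[:,0]@F[:,0]),3),"tilt",round(np.arccos(min(1,-R[:,2]@F[:,2])),3),"gap",round(s["finger_gap"],1),"Fstud",(s["wrist_force"]@F).round(1),"Mstud",(s["moment"]@F).round(2),"j",s["joints"].round(2))
E
python3 st.py; python3 st.py
```

```text
t 6.65 d 21.76 lat [-0.12  0.01] theta -0.62 tilt 0.001 gap 11.6 Fstud [-2.1  1.2 -1.7] Mstud [0.23 0.88 0.01] j [-0.02  0.04  1.85  0.14  0.74  0.35]
t 6.65 d 21.76 lat [-0.12  0.01] theta -0.62 tilt 0.001 gap 11.6 Fstud [-2.1  1.2 -1.7] Mstud [0.23 0.88 0.01] j [-0.02  0.04  1.85  0.14  0.74  0.35]
```

Request:
{"method": "apply_moves", "body": {
  "series": [
    [[0.07,0.01,-0.13],[0,0,0],0],
    [[0.15,0.03,-0.26],[0,0,0],0],
    [[0.22,0.04,-0.39],[0,0,0],0],
    [[0.3,0.05,-0.52],[0,0,0],0],
    [[0.34,0.06,-0.61],[0,0,0],0],
    [[0.39,0.07,-0.69],[0,0,0],0],
    [[0.44,0.08,-0.78],[0,0,0],0],
    [[0.49,0.09,-0.87],[0,0,0],0],
    [[0.49,0.09,-0.87],[0,0,0],0],
    [[0.49,0.09,-0.87],[0,0,0],0]
  ]
}}

```text
clock: 7.9
eef_pos: [554.0, 51.3, 245.2]
eef_rot: [-2.818, -0.419, -0.515]
wrist_force: [-8.8, 1.9, 2.7]
finger_gap: 11.7
```

```bash
python3 st.py
```

```text
t 7.9 d 12.29 lat [0.01 0.09] theta -0.62 tilt 0.0 gap 11.7 Fstud [-5.9  3.4  6.5] Mstud [0.58 1.73 0.01] j [-0.02  0.06  1.85  0.14  0.72  0.35]
```

Request:
{"method": "apply_moves", "body": {
  "series": [
    [[-0.04,0.02,-0.02],[0,0,0],0],
    [[-0.07,0.03,-0.03],[0.074,0.013,-0.13],0],
    [[-0.07,0.03,-0.03],[0.148,0.026,-0.26],0],
    [[-0.07,0.03,-0.03],[0.222,0.039,-0.39],0],
    [[-0.04,0.04,-0.08],[0.295,0.052,-0.52],0],
    [[-0.02,0.04,-0.13],[0.369,0.065,-0.65],0],
    [[0.02,0.05,-0.19],[0.443,0.078,-0.779],0],
    [[0.02,0.05,-0.19],[0.443,0.078,-0.779],0],
    [[0.02,0.05,-0.19],[0.443,0.078,-0.779],0],
    [[0.02,0.05,-0.19],[0.443,0.078,-0.779],0]
  ]
}}

```text
clock: 9.15
eef_pos: [554.1, 51.7, 242.5]
eef_rot: [-2.62, -0.026, -1.35]
wrist_force: [-4.3, -0.8, -7.8]
finger_gap: 12.0
```

```bash
python3 st.py; python3 - <<'E'
from h import *
p,d=manip.camera("side"); cv2.imwrite("pics/s5a.png",cv2.resize(p[110:240,230:380,::-1],None,fx=5,fy=5,interpolation=cv2.INTER_CUBIC))
E
```

```text
t 9.15 d 9.88 lat [-1.16  0.49] theta -1.518 tilt 0.001 gap 12.0 Fstud [-7.6 -0.  -4.5] Mstud [0.12 1.74 0.02] j [-0.01  0.06  1.85  0.14  0.72  1.24]
```

View pics/s5a.png

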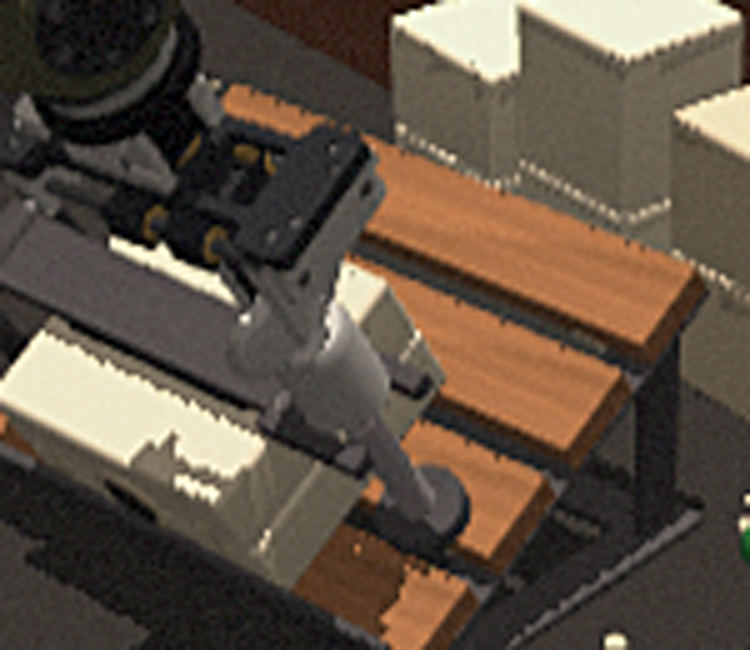

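Request:
{"method": "apply_moves", "body": {
  "series": [
    [[0.0,0,-0.07],[0.079,0.014,-0.139],0],
    [[0.04,0.01,-0.13],[0.158,0.028,-0.277],0],
    [[0.07,0.01,-0.19],[0.236,0.042,-0.416],0],
    [[0.1,0.02,-0.25],[0.315,0.056,-0.554],0],
    [[0.14,0.02,-0.3],[0.394,0.07,-0.693],0],
    [[0.17,0.03,-0.36],[0.473,0.083,-0.832],0],
    [[0.2,0.04,-0.42],[0.552,0.097,-0.97],0],
    [[0.2,0.04,-0.42],[0.552,0.097,-0.97],0],
    [[0.2,0.04,-0.42],[0.552,0.097,-0.97],0],
    [[0.2,0.04,-0.42],[0.552,0.097,-0.97],0]
  ]
}}

```text
clock: 10.45
eef_pos: [556.2, 52.8, 238.9]
eef_rot: [-2.871, 0.455, -2.401]
wrist_force: [-5.0, 5.1, -5.2]
finger_gap: 12.1
```

```bash
python3 st.py; python3 - <<'E'
from h import *
p,d=manip.camera("side"); cv2.imwrite("pics/s6a.png",cv2.resize(p[110:240,230:380,::-1],None,fx=5,fy=5,interpolation=cv2.INTER_CUBIC))
E
```

```text
t 10.45 d 5.64 lat [-1.01  1.21] theta -2.639 tilt 0.001 gap 12.1 Fstud [-6.1  5.9 -2.5] Mstud [ 1.56  1.53 -0.08] j [-0.01  0.07  1.86  0.15  0.71  2.36]
```

View pics/s6a.png

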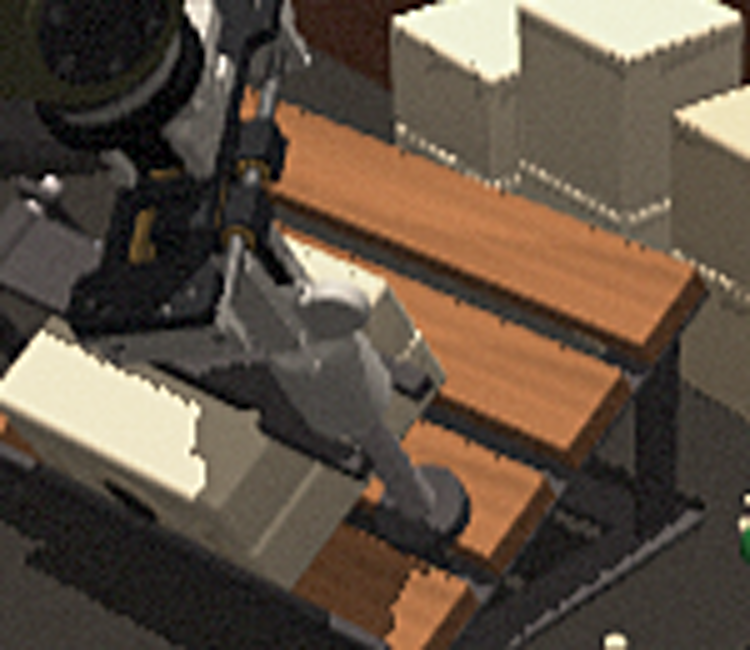

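Request:
{"method": "apply_moves", "body": {
  "series": [
    [[0,0,0],[0,0,0],50],
    [[0,0,0],[0,0,0],50],
    [[0,0,0],[0,0,0],50],
    [[0,0,0],[0,0,0],50],
    [[-0.3,-0.05,0.52],[0,0,0],50],
    [[-0.98,-0.17,1.73],[0,0,0],50],
    [[-1.7,-0.3,2.99],[0,0,0],50],
    [[-2.36,-0.42,4.16],[0,0,0],50],
    [[-2.36,-0.42,4.16],[-0.089,-0.016,0.156],50],
    [[-2.36,-0.42,4.16],[-0.177,-0.031,0.312],50]
  ]
}}

```text
clock: 11.75
eef_pos: [532.5, 47.8, 281.3]
eef_rot: [-2.726, 0.33, -2.029]
wrist_force: [0.4, -0.9, -0.1]
finger_gap: 47.4
```

```bash
python3 st.py; python3 - <<'E'
from h import *
p,d=manip.camera("side"); cv2.imwrite("pics/s7a.png",cv2.resize(p[110:240,230:380,::-1],None,fx=5,fy=5,interpolation=cv2.INTER_CUBIC));np.save("side7.npy",d);cv2.imwrite("pics/side7.png",p[...,::-1])
E
```

```text
t 11.75 d 54.51 lat [-0.8   0.46] theta -2.274 tilt 0.001 gap 47.4 Fstud [ 0.2 -0.9 -0.2] Mstud [0.05 0.17 0.01] j [-0.03 -0.03  1.85  0.14  0.81  2.  ]
```

View pics/s7a.png

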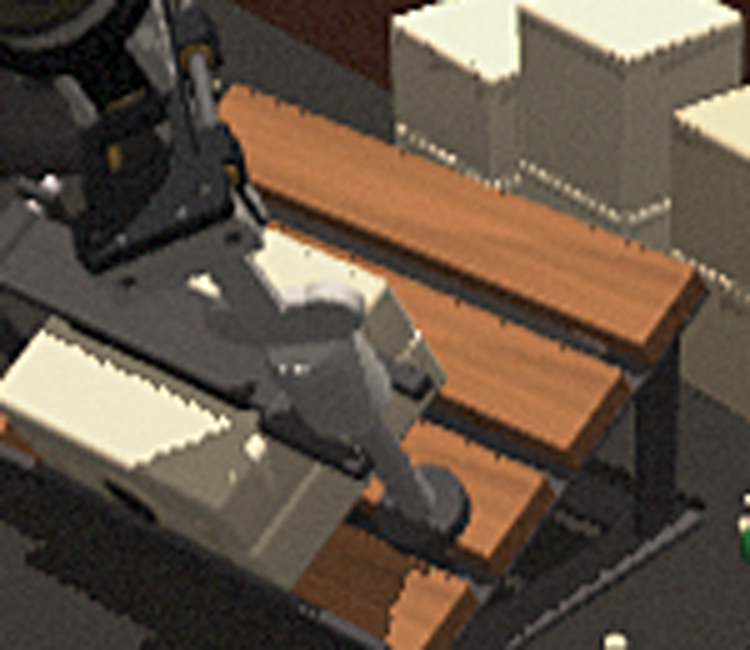

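Request:
{"method": "apply_moves", "body": {
  "series": [
    [[0,0,0],[-0.089,-0.016,0.156],50],
    [[0,0,0],[-0.177,-0.031,0.312],50],
    [[0,0,0],[-0.266,-0.047,0.468],50],
    [[0,0,0],[-0.355,-0.063,0.624],50],
    [[0,0,0],[-0.443,-0.078,0.779],50],
    [[0,0,0],[-0.532,-0.094,0.935],50],
    [[0,0,0],[-0.62,-0.11,1.091],50],
    [[0,0,0],[-0.709,-0.125,1.247],50],
    [[0,0,0],[-0.798,-0.141,1.403],50],
    [[0,0,0],[-0.886,-0.157,1.559],50]
  ]
}}

```text
clock: 13.05
eef_pos: [532.5, 47.9, 280.9]
eef_rot: [-2.882, -0.46, -0.363]
wrist_force: [-0.8, -0.2, -0.1]
finger_gap: 47.0
```

Request:
{"method": "apply_moves", "body": {
  "series": [
    [[0,0,0],[-0.08,-0.014,0.141],50],
    [[0,0,0],[-0.16,-0.028,0.283],50],
    [[0,0,0],[-0.241,-0.043,0.424],50],
    [[0,0,0],[-0.321,-0.057,0.565],50],
    [[0,0,0],[-0.402,-0.071,0.707],50],
    [[0,0,0],[-0.483,-0.085,0.849],50],
    [[0,0,0],[-0.483,-0.085,0.849],50],
    [[0,0,0],[-0.483,-0.085,0.849],50],
    [[0,0,0],[-0.483,-0.085,0.849],50],
    [[0,0,0],[-0.483,-0.085,0.849],50]
  ]
}}

```text
clock: 14.3
eef_pos: [532.7, 47.9, 280.4]
eef_rot: [2.872, -0.453, 0.736]
wrist_force: [0.6, -0.5, 0.6]
finger_gap: 47.2
```

```bash
python3 st.py; python3 - <<'E'
from h import *
p,d=manip.camera("side"); cv2.imwrite("pics/s8a.png",cv2.resize(p[110:240,230:380,::-1],None,fx=5,fy=5,interpolation=cv2.INTER_CUBIC))
E
```

```text
t 14.3 d 53.54 lat [-1.07  0.51] theta 0.499 tilt 0.001 gap 47.2 Fstud [ 0.7 -0.6  0.2] Mstud [-0.04  0.13  0.08] j [-0.02 -0.03  1.85  0.14  0.81 -0.77]
```

View pics/s8a.png

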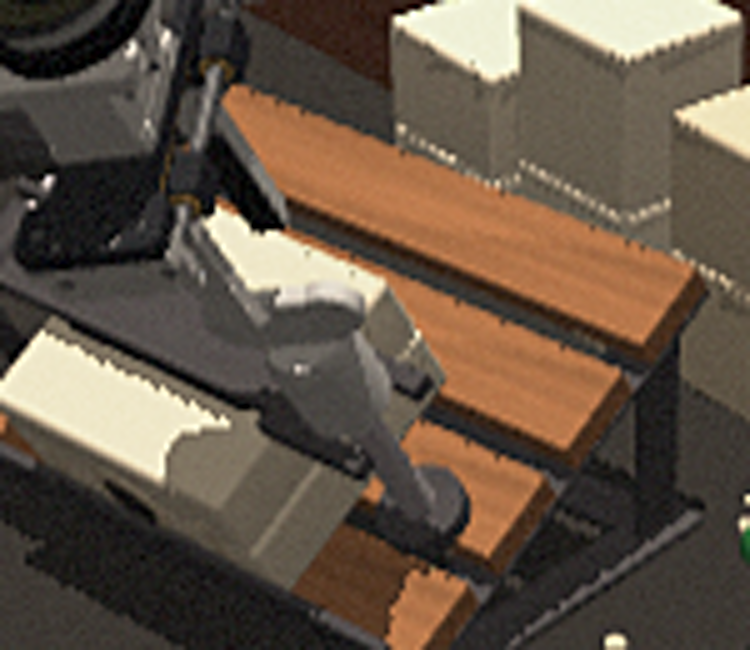

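Request:
{"method": "apply_moves", "body": {
  "series": [
    [[0.6,0.1,-1.06],[0,0,0],50],
    [[1.2,0.21,-2.11],[0,0,0],50],
    [[1.7,0.3,-3],[0,0,0],50],
    [[2.1,0.37,-3.7],[0,0,0],50],
    [[2.33,0.41,-4.1],[0,0,0],50],
    [[2.33,0.41,-4.1],[0,0,0],0],
    [[2.33,0.41,-4.1],[0,0,0],0],
    [[2.33,0.41,-4.1],[0,0,0],0],
    [[2.33,0.41,-4.1],[0,0,0],0],
    [[2.33,0.41,-4.1],[0,0,0],0]
  ]
}}

```text
clock: 15.6
eef_pos: [556.0, 52.0, 239.5]
eef_rot: [2.871, -0.453, 0.738]
wrist_force: [0.3, -0.4, 0.0]
finger_gap: 12.0
```

```bash
python3 st.py
```

```text
t 15.6 d 6.29 lat [-1.    0.43] theta 0.5 tilt 0.001 gap 12.0 Fstud [ 0.2 -0.5 -0.1] Mstud [0.01 0.09 0.03] j [-0.01  0.07  1.85  0.14  0.71 -0.77]
```

Request:
{"method": "apply_moves", "body": {
  "series": [
    [[0.03,0.01,-0.05],[0.074,0.013,-0.13],0],
    [[0.06,0.01,-0.1],[0.148,0.026,-0.26],0],
    [[0.08,0.02,-0.15],[0.222,0.039,-0.39],0],
    [[0.11,0.02,-0.2],[0.296,0.052,-0.52],0],
    [[0.14,0.03,-0.25],[0.37,0.065,-0.65],0],
    [[0.17,0.03,-0.3],[0.443,0.078,-0.78],0],
    [[0.2,0.04,-0.35],[0.517,0.091,-0.91],0],
    [[0.22,0.04,-0.39],[0.591,0.105,-1.039],0],
    [[0.22,0.04,-0.39],[0.591,0.105,-1.039],0],
    [[0.22,0.04,-0.39],[0.591,0.105,-1.039],0]
  ]
}}

```text
clock: 16.85
eef_pos: [557.9, 52.5, 235.9]
eef_rot: [-2.786, -0.391, -0.595]
wrist_force: [-9.6, -0.8, 9.2]
finger_gap: 12.1
```

```bash
python3 st.py; python3 - <<'E'
from h import *
p,d=manip.camera("side"); cv2.imwrite("pics/s9a.png",cv2.resize(p[110:240,230:380,::-1],None,fx=5,fy=5,interpolation=cv2.INTER_CUBIC))
E
```

```text
t 16.85 d 2.27 lat [-1.11  0.65] theta -0.699 tilt 0.002 gap 12.1 Fstud [-3.7  0.9 12.8] Mstud [0.52 1.22 0.04] j [-0.01  0.08  1.85  0.15  0.7   0.42]
```

View pics/s9a.png

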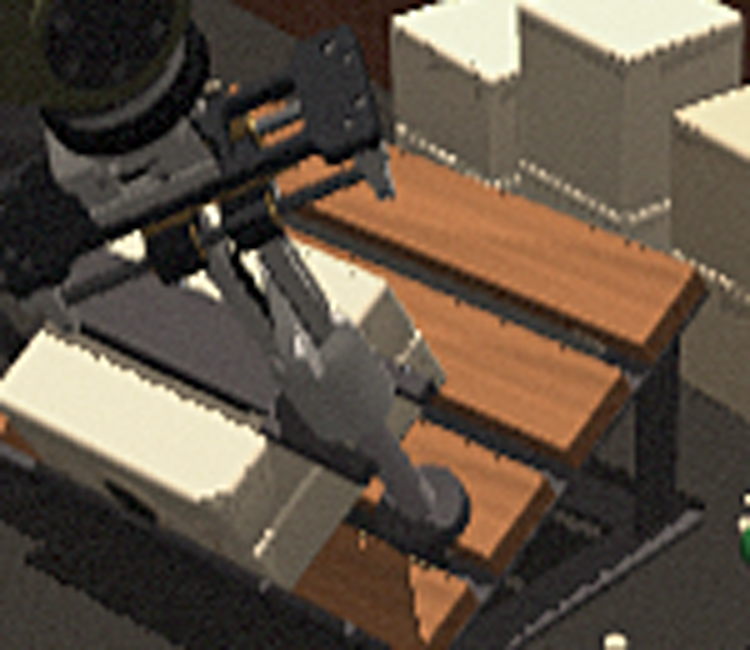

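Request:
{"method": "apply_moves", "body": {
  "series": [
    [[0,0,0],[0.062,0.011,-0.108],0],
    [[0,0,0],[0.123,0.022,-0.217],0],
    [[0,0,0],[0.185,0.033,-0.325],0],
    [[0,0,0],[0.246,0.044,-0.433],0],
    [[0,0,0],[0.246,0.044,-0.433],0],
    [[0,0,0],[0.246,0.044,-0.433],0],
    [[0,0,0],[0.246,0.044,-0.433],0],
    [[0,0,0],[0.246,0.044,-0.433],0],
    [[0,0,0],[0.246,0.044,-0.433],0],
    [[0,0,0],[0.246,0.044,-0.433],0]
  ]
}}

```text
clock: 18.15
eef_pos: [557.6, 52.6, 234.2]
eef_rot: [-2.651, -0.18, -1.068]
wrist_force: [2.5, 5.0, -17.0]
finger_gap: 11.7
```

```bash
python3 st.py
```

```text
t 18.15 d 0.92 lat [-2.19  0.81] theta -1.199 tilt 0.004 gap 11.7 Fstud [ -5.7   4.5 -16.4] Mstud [ 1.41  1.39 -0.07] j [-0.01  0.08  1.85  0.15  0.7   0.92]
```

Request:
{"method": "apply_moves", "body": {
  "series": [
    [[0,0,0],[0,0,0],50],
    [[0,0,0],[0,0,0],50],
    [[0,0,0],[0,0,0],50],
    [[0,0,0],[0,0,0],50],
    [[-0.3,-0.05,0.52],[0,0,0],50],
    [[-0.98,-0.17,1.73],[0,0,0],50],
    [[-1.7,-0.3,2.99],[0,0,0],50],
    [[-2.8,-0.6,5],[0,0,0],50],
    [[-4.5,-3,8],[0,0,0],50],
    [[-5,-8,10],[0,0,0],50]
  ]
}}

```text
clock: 19.4
eef_pos: [507.3, -27.3, 338.1]
eef_rot: [-2.646, -0.183, -1.067]
wrist_force: [0.7, 0.6, -0.6]
finger_gap: 46.8
```

Request:
{"method": "apply_moves", "body": {
  "series": [
    [[-1,-5,1],[0,0,0],50],
    [[-3,-10,2],[0,0,0],50],
    [[-5,-15,3],[0,0,0],50],
    [[-7,-20,4],[0,0,0],50],
    [[-8,-24,4],[0,0,0],50],
    [[-8,-28,4],[0,0,0],50],
    [[-8,-28,4],[0,0,0],50],
    [[-8,-28,4],[0,0,0],50],
    [[-8,-28,4],[0,0,0],50],
    [[-8,-28,4],[0,0,0],50]
  ]
}}

```text
clock: 20.65
eef_pos: [428.4, -306.8, 375.8]
eef_rot: [-2.648, -0.181, -1.069]
wrist_force: [-0.9, 0.3, -0.1]
finger_gap: 46.9
```

```bash
python3 st.py; python3 - <<'E'
from plan import *
F=frame(.175);tip=np.array([578.5,55.5,202.1])
for n in("side","top"):
    p,d=manip.camera(n); cv2.imwrite(f"pics/{n}10.png",p[:,:,::-1]); np.save(f"{n}10.npy",d)
    W=cloud(n,d);l=(W-tip)@F
    m=(np.hypot(l[...,0],l[...,1])<42)&(l[...,2]>20)
    q=l[m];print(n,len(q),"top z (expect 45+d)",np.percentile(q[:,2],[50,80,90,97]).round(1),q[:,:2].mean(0))
W0=cloud("top",np.load("top0.npy"));W1=cloud("top",np.load("top10.npy"))
l0=(W0-tip)@F;l1=(W1-tip)@F
# bar change: points near fork upper face, y 20..50
for y0,y1 in((25,45),(45,65),(90,110),(150,170)):
  a=[np.median(l[(abs(l[...,0])<15)&(l[...,1]>y0)&(l[...,1]<y1)&(l[...,2]>-55)&(l[...,2]<-25)][:,2]) for l in(l0,l1)];print(y0,a)
E
```

```text
t 20.65 d 218.48 lat [ -95.8  -330.66] theta -1.198 tilt 0.002 gap 46.9 Fstud [-0.8  0.5  0.4] Mstud [ 0.03  0.2  -0.01] j [-0.9   0.01  1.6   0.47  1.3   0.05]
side 20 top z (expect 45+d) [27.3 32.2 35.  36.1] [-17.78271065 -13.26370276]
top 228 top z (expect 45+d) [41.6 44.3 45.8 47.4] [ 4.08071474 -1.94594756]
25 [np.float64(-38.40679606566517), np.float64(-43.92871141895844)]
45 [np.float64(-38.086156866171144), np.float64(-42.44445979581359)]
90 [np.float64(-38.551906471331584), np.float64(-41.746573693758634)]
150 [np.float64(-37.83243258223614), np.float64(-40.7000775444402)]
```

View pics/side10.png

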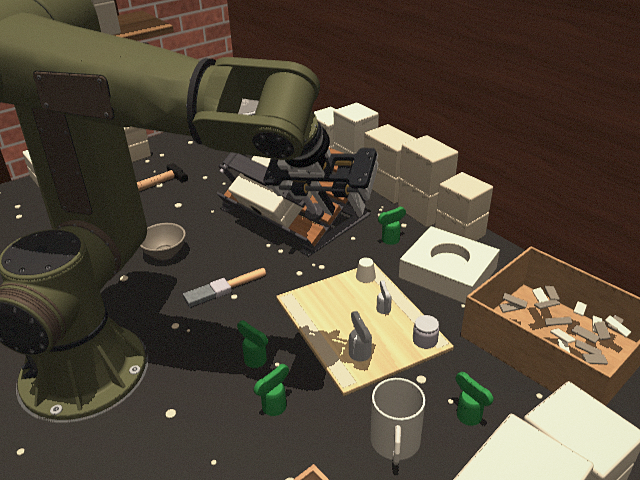

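View pics/top10.png

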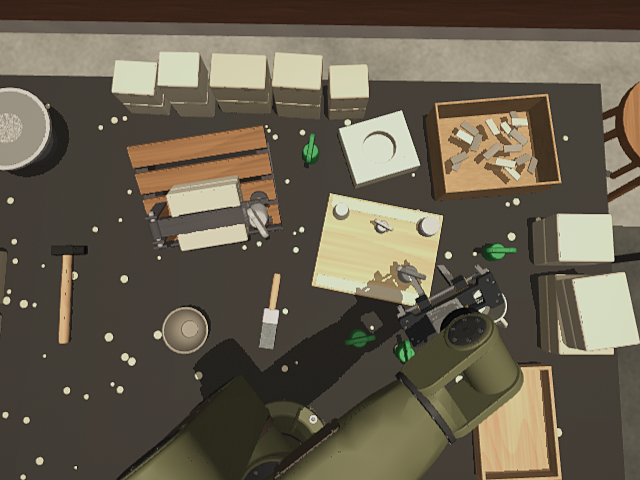

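```bash
python3 - <<'E'
from plan import *
F=frame(.175);tip=np.array([578.5,55.5,202.1])
l=(cloud("top",np.load("top10.npy"))-tip)@F
q=l[(np.hypot(l[...,0],l[...,1])<45)&(l[...,2]>40)&(l[...,2]<52)]
c=q.mean(0);U,S,V=np.linalg.svd(q-c,full_matrices=False);print(c,cv2.minAreaRect(q[:,:2].astype(np.float32)),V[0])
E
```

```text
[ 1.79387764 -1.74465391 43.36378463] ((1.2012214660644531, -1.5992412567138672), (72.65293884277344, 12.580488204956055), 22.071338653564453) [-0.93206112 -0.36210469 -0.01192784]
```

```bash
python3 -c "
from cell import manip
print(manip.sign_off())"
```

```text
the job is handed in; nothing more can be done
None
```

I clamped the mould with the left-hand big nut, the first one I tried, and handed the job in at about 21 s. No verdict was reported.

The nut slipped on to about 12 mm above the nose and bit when turned. I turned it about 2 rad, let go and regripped half a turn back. I then turned it about 1.7 rad more until the thread itself pulled down, which makes about 3.7 rad in all.

**Last checks, after letting go:**
- **Bar:** the top camera's depth shows it down about 5.5 mm next to the fork, and less towards the hinge. That is more than the 4 mm asked.
- **Nut:** its point is about 0–1 mm above the nose. The fin top is centred within about 2 mm of the stud axis and level within about 0.01 rad along its length.
- **Everything else:** the other big nut and the small nut still stand on the board. The jug, plug, tin and bowl look unmoved, and the arm is clear of everything.

**Did not agree:** the side camera could not confirm the nut's height, because the gripper hid the nut in its last picture. The nut figures come from the top camera, backed by the arm's own reading of about 0.9 mm before release. While screwing, I saw sideways forces of up to about 8 N, probably from 1–2 mm of error in my estimate of the stud axis.

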